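# Rewind the large ribbon cartridge in the mailroom

## Task

On the mailroom bench, rewind the larger of the two label-ribbon cartridges: turn its crank clockwise (seen from above) until the drag suddenly goes away and the steel tension pin on the deck drops. Stop within half a turn of that and let go of the crank. Leave the smaller cartridge's crank where it is.

Things in the scene. Friction and masses are not known exactly. Their poses are not given: they have to be found in the camera images.
- large: The larger cartridge: flat closed black box with grey deck, 160 x 210 mm, 45 mm high, on a fixed steel plate 190 x 240 mm. Origin: on the bench under the upright crank axis, z up; the box's middle is 40 mm along +y. Flat steel crank arm, 58 to 65 mm above the bench. Tension pin: steel, 10 mm thick, at x 30, y 90 mm; its top is 62 mm above the bench under drag, 52 once the crank is free.
- large_crank (a joint): Crank of the larger cartridge, rad, grows clockwise seen from above. Starts anywhere from 0 to 4. Up to about 8.1 it drags (about 5 to 7 N at the knob); there the drag suddenly falls to under 1 N and the pin drops. Beyond, it turns freely, stays where it is left, and has a stop at 15.
- large_knob (a point): Middle of the grip of the larger crank's knob: upright black round knob, 20 mm thick, 42 mm tall, 45 mm from the crank axis, on the end of the arm, from 65 to 107 mm above the bench; this point is 90 mm above the bench. The knob spins freely about its own upright axis, so a gripper holding it need not turn.
- small_knob (a point): The same point on the knob of the smaller cartridge, the one to leave alone: a like box of 100 x 120 mm, 45 mm high, with a like knob, 35 mm from its crank axis; this point is 90 mm above the bench.

How it is judged:
By the outcome, as a careful person would: the job done as asked, in the order asked, and still so for the second after the job is handed in, with the robot touching nothing.
It also fails if it takes over 45 s, if anything falls off the work surface, if the arm or the gripper's body presses on something with over 40 N, if the wrist force passes 120 N, or if a joint passes its speed limit or range.

## Robot

A 6-joint arm with a two-finger parallel gripper is mounted at the origin on the work surface. World frame = base frame: x ahead of the robot, y to its left, z up, the work surface at z = 0. Lengths are in m, angles in rad, forces in N, time in s.
With the tool pointing down it reaches from about 0.375 to 0.9 m from the base axis. Payload 3.1 kg.
Tool frame: the origin (TCP) lies between the finger pads; the fingertips stand manip.nose_length ahead of it and the grasp point (between the pads) lies 5 mm behind it (manip.nose_length is the distance from the TCP to the fingertips, in m); z points along the fingers, y is the line along which they close (so a half turn about z gives the same grasp; the last joint's range is limited). The gripper opens to 85 mm and grips with 20 to 120 N. Pads are 22 mm wide; open, the fingers measure 114 mm over their backs; the gripper's body (76 mm by 85 mm) begins 54 mm behind the grasp point. The pads swing forward as they close: fully open they stand 13 mm farther back than shut.
Start: joints at [-1.347, 0.527, 1.433, -0, 1.181, -0.178], TCP at [0.245, -0.575, 0.245] pointing down, gripper open.
Joint ranges: [-3.08, 3.08], [-0.75, 2.2], [0.22, 2.44], [-1.43, 4.57], [0, 2.65], [-2.85, 2.85]. Speed limits (rad/s): [2.79, 2.79, 3.14, 3.14, 3.14, 3.14].

## Interface

Orientations are given as a unit quaternion [x, y, z, w].
In Python, from station import monitor, eyes, job, manip gives the robot as it stands.
- The arm moves only by the shell command python3 -m pendant 'ROWS' [FORCE]. ROWS is JSON, a list that holds one entry, the list of rows, each a list of 7 numbers: the shift along the tool's x, y, z as a fraction of full scale, then the turn, a rotation vector about the tool's x, y, z as a fraction of full scale, then the opening, from 0 (shut) to 1 (fully open). A call has 1 to 20 rows; each row shifts and turns the commanded pose from where the row before left it, along the tool's axes as they then stand; what a row does not reach is not made up. Full scale, the value 1, is 800 mm for a shift and 0.12 rad for a turn. A row lasts 1/10 s, in which the tool goes at most 50 mm and 8.59 degrees, less where a joint would pass 70% of its speed; a pose out of reach is approached as far as the arm can. A call with a number of a shift or a turn outside -1 to 1 is refused whole. A call with a gripper value outside its range is refused whole. The fingers move at their own pace and stop on an object; FORCE is the grip in N (left out, the last holds). Time passes only in rows, so rows that do not move let the fingers close. It gives the time, the measured TCP pose, the force, the opening and the grip force at its end, in the units of the state.
- monitor.sense(): the state, without advancing time (a new reading comes with each control period).
- eyes.snapshot(name): name is "side" or "top" or "wrist"; returns a dict with "pixels" (420x560x3 uint8, red, green, blue), "depth" (420x560 float32, m along the optical axis (not along the pixel's ray), 0 where there is no reading), "intrinsics" (3x3 intrinsics, pixels), "eye" and "attitude" of the camera in the world. Camera axes: x right, y down, z forward; pixel columns grow to the right and rows downward; lengths in m; the calibration is good to about 2 mm. A picture is of the moment at which its call begins.
- job.sign_off(): hands the job in; it is judged then, once.
The state is a dict: "t": time; "q": joint angles; "qd": joint speeds; "tau": joint torques, N m; "tcp_pos": TCP position; "tool_rot": TCP orientation; "force": force on the tool from outside, world axes, zero at the start; "ft_torque": the same for the moment, N m; "finger_gap": opening from 0.0 (shut) to 1.0 (fully open); "gripper_force": force on a finger pad.
Only numpy, scipy, OpenCV 4.12 (cv2) and the standard library are available. Lean on these libraries where they do the work, as an engineer would, in place of code of your own. Each camera call takes 0.05 s, during which the arm holds its last target. There are 200 camera calls.

## Working session

There is one attempt and no reset: what is moved stays moved. The work goes in short steps, Python scripts to look and compute and a shell command to move; the robot and the scene stay as the last step left them, time stands still between calls to the robot, and variables do not carry over. Pictures are saved under pics/ and viewed, at most 10 in all, crops included, and the job is handed in when it is done.

```bash
mkdir -p pics; cat > look.py <<'E'
import numpy as np,cv2,sys
from station import monitor,eyes,job,manip
def snap(n,f=None):
    s=eyes.snapshot(n)
    if f: cv2.imwrite(f,s["pixels"][:,:,::-1])
    return s
def pts(s):
    from scipy.spatial.transform import Rotation as R
    a=np.array(s["attitude"]); M=a if a.shape==(3,3) else R.from_quat(a).as_matrix()
    d=s["depth"];v,u=np.mgrid[:d.shape[0],:d.shape[1]]
    r=np.stack([u,v,np.ones_like(u)],-1)@np.linalg.inv(s["intrinsics"]).T
    return (r*d[...,None])@M.T+s["eye"], d>0
E
python3 - <<'E'
from look import *
s=snap("top","pics/top1.png");print(s["attitude"],s["eye"])
p,ok=pts(s);np.savez("top1.npz",p=p,ok=ok)
print(manip.nose_length);print(monitor.sense())
m=(ok&(p[...,2]>.095)&(p[...,2]<.115)).astype(np.uint8)
n,l,st,c=cv2.connectedComponentsWithStats(m)
for i in range(1,n):
    if st[i,4]>8: print(c[i],st[i],np.median(p[l==i],0))
E
```

```text
[ 0.71374016 -0.69903527  0.03338154 -0.02846654] [0.51191331 0.00566272 0.78246492]
0.014
{'t': 0.05, 'q': array([-1.34652479e+00,  5.28464013e-01,  1.43390429e+00, -6.54402777e-06,
        1.18136519e+00, -1.78524562e-01]), 'qd': array([ 0.00080191, -0.00097332, -0.0037488 ,  0.00054607,  0.00116124,
        0.00014069]), 'tau': array([ 8.43240086e-04, -4.43691587e+01, -1.78779495e+01, -2.60532333e-04,
        3.86013708e-03,  8.13183675e-06]), 'tcp_pos': array([ 0.24485333, -0.57430398,  0.24433426]), 'tool_rot': array([ 9.79787060e-01,  2.00040422e-01, -2.75070778e-05, -1.07007410e-03]), 'force': array([-0.31126785,  0.3951828 ,  0.169281  ]), 'ft_torque': array([0.01097784, 0.00591892, 0.02878641]), 'gripper_force': 0.0, 'finger_gap': 0.9992478481693332}
[428.88826816 217.1396648 ] [422 210  15  15 179] [ 0.56812121 -0.2133782   0.10557912]
[168.40229885 226.75862069] [161 220  16  15 174] [0.54715544 0.14120839 0.10623762]
```

View pics/top1.png

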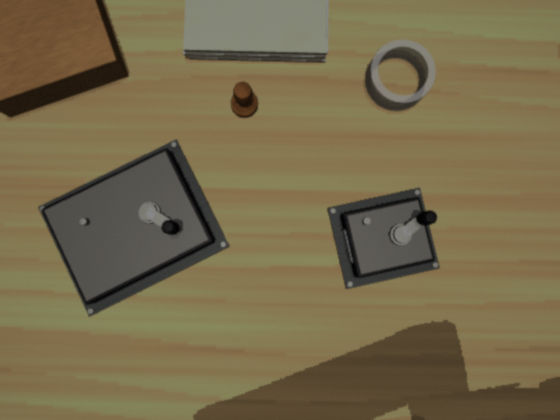

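The top view shows the large cartridge on the left (hub about (150,211), knob (170,227), pin (84,221)) and the small one on the right, with its knob at (428,217). The tool starts outside the view, at the lower right.

```bash
python3 - <<'E'
from look import *
z=np.load("top1.npz");p,ok=z["p"],z["ok"]
for n,u,v in [("hub",149,211),("pin",84,221),("c1",174,145),("c2",223,244),("c3",90,311),("c4",42,209),("knob",168,227),("deck",120,240),("arm",160,217),("wood",50,40),("ring",380,75),("book",250,20),("brown",242,92)]:
    print(n,np.round(np.median(p[v-1:v+2,u-1:u+2].reshape(-1,3),0),4))
# hub blob: bright disk at z .055-.075
m=ok&(p[...,2]>.054)&(p[...,2]<.09); m[:, 250:]=0; m[:150]=0
n,l,st,c=cv2.connectedComponentsWithStats(m.astype(np.uint8))
for i in range(1,n):
    if st[i,4]>8: print(c[i],st[i],p[l==i].mean(0),p[l==i].min(0),p[l==i].max(0))
m=ok&(p[...,2]>.04)&(p[...,2]<.052); m[:, 250:]=0; m[:140]=0
q=p[m][:,:2].astype(np.float32)
n,l,st,c=cv2.connectedComponentsWithStats(m.astype(np.uint8));i=1+st[1:,4].argmax()
r=cv2.minAreaRect(p[l==i][:,:2].astype(np.float32));print(r)
E
```

```text
hub [0.5716 0.1782 0.0651]
pin [0.5554 0.2721 0.0619]
c1 [0.6815 0.1567 0.0088]
c2 [0.5275 0.0752 0.0089]
c3 [0.4211 0.275  0.008 ]
c4 [0.5744 0.3433 0.0405]
knob [0.547  0.1416 0.1065]
deck [0.5295 0.2236 0.0451]
arm [0.5633 0.1621 0.0645]
wood [0.8214 0.3338 0.0693]
ring [ 8.060e-01 -1.701e-01  2.000e-04]
book [0.8734 0.0406 0.0401]
brown [0.7467 0.0479 0.0772]
[151.19257541 213.63573086] [138 202  32  25 431] [0.56802655 0.17515022 0.06370828] [0.55035342 0.14935971 0.05407172] [0.58587002 0.1965766  0.06893172]
[ 83.17021277 221.12765957] [ 79 218   9   7  47] [0.55531915 0.27373086 0.06041948] [0.55099208 0.26943645 0.05548191] [0.56012015 0.27977806 0.06336088]
[176.60606061 229.3030303 ] [172 222   8  13  33] [0.54541289 0.1348187  0.07908792] [0.53843416 0.13252226 0.05780834] [0.55533199 0.1399346  0.08997661]
((0.5521097779273987, 0.21582400798797607), (0.1591716706752777, 0.20923833549022675), 28.016080856323242)
```

```bash
python3 -m pendant '[[[0,0,0,0,0,0.84,1],[0,0,0,0,0,0.84,1],[0,0,0,0,0,0.84,1],[0,0,0,0,0,0.84,1],[0.0236,-0.0559,0,0,0,0,1],[0.0236,-0.0559,0,0,0,0,1],[0.0236,-0.0559,0,0,0,0,1],[0.0236,-0.0559,0,0,0,0,1],[0.0236,-0.0559,0,0,0,0,1],[0.0236,-0.0559,0,0,0,0,1],[0.0236,-0.0559,0,0,0,0,1],[0.0236,-0.0559,0,0,0,0,1],[0.0236,-0.0559,0,0,0,0,1],[0.0236,-0.0559,0,0,0,0,1],[0.0236,-0.0559,0,0,0,0,1],[0.0236,-0.0559,0,0,0,0,1],[0.0236,-0.0559,0,0,0,0,1],[0.0236,-0.0559,0,0,0,0,1],[0.0236,-0.0559,0,0,0,0,1],[0.0236,-0.0559,0,0,0,0,1]]]' 60
python3 - <<'E'
from look import *
s=snap("wrist","pics/w1.png");p,ok=pts(s)
m=(ok&(p[...,2]>.095)&(p[...,2]<.115)).astype(np.uint8)
n,l,st,c=cv2.connectedComponentsWithStats(m)
for i in range(1,n):
    if st[i,4]>8: print(c[i],st[i],np.median(p[l==i],0))
st=monitor.sense();print(st["tcp_pos"],st["tool_rot"],st["q"])
E
```

```text
t: 2.05
tcp_pos: [0.5474, 0.1425, 0.2448]
tool_rot: [1.0, -0.0, -0.001, 0.0]
force: [1.1, -0.8, 0.7]
finger_gap: 1.001
gripper_force: 0.0
[276.87755102 194.78911565] [266 183  23  24 441] [0.54996336 0.14286326 0.10625475]
[0.55058649 0.14909423 0.24521611] [ 0.99999155  0.00169672  0.00232222 -0.00293583] [0.06579416 0.45175906 1.57627689 0.00621426 1.10855334 1.63043964]
```

View pics/w1.png

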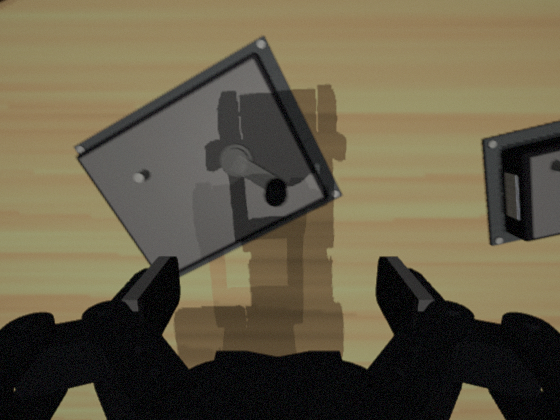

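The wrist view puts the knob at (276,192), centred between the fingers, with the pin at (140,177). Next I descend and close.

```bash
python3 -m pendant '[[[0,0,0.0391,0,0,0,1],[0,0,0.0391,0,0,0,1],[0,0,0.0391,0,0,0,1],[0,0,0.0391,0,0,0,1],[0,0,0.0391,0,0,0,1],[0,0,0,0,0,0,1],[0,0,0,0,0,0,0],[0,0,0,0,0,0,0],[0,0,0,0,0,0,0],[0,0,0,0,0,0,0],[0,0,0,0,0,0,0],[0,0,0,0,0,0,0]]]' 60
python3 - <<'E'
from look import *
s=snap("side","pics/s1.png");st=monitor.sense();print(st["tcp_pos"],st["force"],st["finger_gap"],st["gripper_force"])
s=snap("top","pics/t2.png")
E
```

```text
t: 3.3
tcp_pos: [0.5498, 0.1407, 0.0906]
tool_rot: [1.0, -0.0, 0.003, -0.0]
force: [2.0, 0.8, 5.4]
finger_gap: 0.21
gripper_force: 58.8
[0.54994079 0.14065417 0.09057237] [2.63055114 1.7786339  7.6114029 ] 0.21379352339473753 58.927099839784205
```

View pics/s1.png

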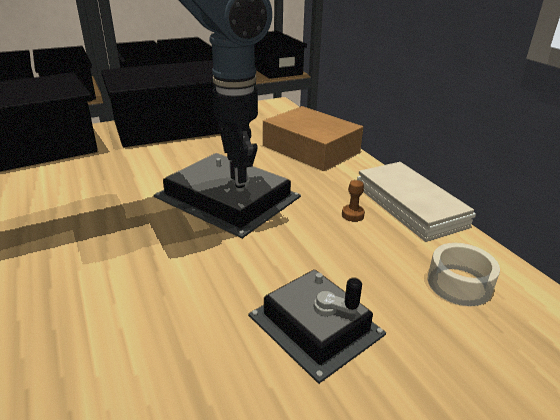

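View pics/t2.png

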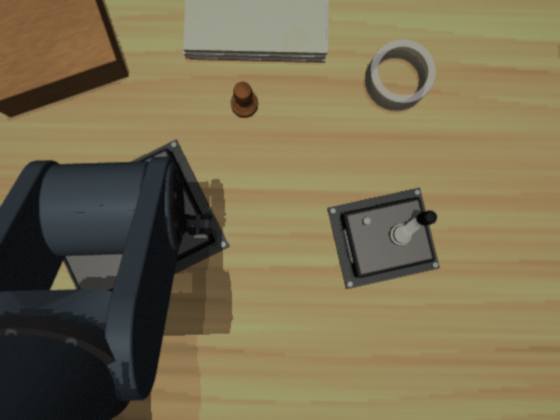

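The side view shows the knob gripped, with the pin visible at (219,161), standing up. In the top view the arm hides the large box.

```bash
python3 - <<'E'
import numpy as np
f=-2.07-np.arange(21)*np.pi/10;P=.045*np.c_[np.cos(f),-np.sin(f)]/.8
for i,d in enumerate(np.diff(P,axis=0)): print(i,"[%.4f,%.4f,0,0,0,0,0],"%tuple(d),end="\n" if i%5==4 else "")
E
cat > pin.py <<'E'
from look import *
s=snap("side");p,ok=pts(s)
c=np.array([.5553,.2737]);m=ok&(np.hypot(p[...,0]-c[0],p[...,1]-c[1])<.012)
st=monitor.sense();t=st["tcp_pos"];d=t[:2]-[.571,.180]
print("pin top z",np.sort(p[m][:,2])[-6:].round(4),m.sum(),"t",st["t"],"F",st["force"].round(1),"tcp",t.round(4),"r,ang",np.hypot(*d).round(4),np.arctan2(d[1],d[0]).round(3),st["gripper_force"].round(),st["finger_gap"].round(3))
u=(-d[1]*-1,-d[0]); u=np.array([d[1],-d[0]])/np.hypot(*d);print("F along motion",(st["force"][:2]@u).round(2),"radial",(st["force"][:2]@d/np.hypot(*d)).round(2))
E
python3 pin.py
```

```text
0 [-0.0139,-0.0107,0,0,0,0,0],1 [-0.0099,-0.0145,0,0,0,0,0],2 [-0.0050,-0.0169,0,0,0,0,0],3 [0.0005,-0.0176,0,0,0,0,0],4 [0.0059,-0.0166,0,0,0,0,0],
5 [0.0107,-0.0139,0,0,0,0,0],6 [0.0145,-0.0099,0,0,0,0,0],7 [0.0169,-0.0050,0,0,0,0,0],8 [0.0176,0.0005,0,0,0,0,0],9 [0.0166,0.0059,0,0,0,0,0],
10 [0.0139,0.0107,0,0,0,0,0],11 [0.0099,0.0145,0,0,0,0,0],12 [0.0050,0.0169,0,0,0,0,0],13 [-0.0005,0.0176,0,0,0,0,0],14 [-0.0059,0.0166,0,0,0,0,0],
15 [-0.0107,0.0139,0,0,0,0,0],16 [-0.0145,0.0099,0,0,0,0,0],17 [-0.0169,0.0050,0,0,0,0,0],18 [-0.0176,-0.0005,0,0,0,0,0],19 [-0.0166,-0.0059,0,0,0,0,0],Traceback (most recent call last):
  File "pin.py", line 5, in <module>
    print("pin top z",np.sort(p[m][:,2])[-6:].round(4),m.sum(),"t",st["t"],"F",st["force"].round(1),"tcp",t.round(4),"r,ang",np.hypot(*d).round(4),np.arctan2(d[1],d[0]).round(3),st["gripper_force"].round(),st["finger_gap"].round(3))
                                                                                                                                                                                  ^^^^^^^^^^^^^^^^^^^^^^^^^
AttributeError: 'float' object has no attribute 'round'
```

```bash
sed -i 's/st\["gripper_force"\].round(),st\["finger_gap"\].round(3)/st["gripper_force"],st["finger_gap"]/; s/u=(-d\[1\]\*-1,-d\[0\]); //' pin.py; python3 pin.py; python3 -m pendant '[[[-0.0139,-0.0107,0,0,0,0,0],[-0.0099,-0.0145,0,0,0,0,0],[-0.0050,-0.0169,0,0,0,0,0],[0.0005,-0.0176,0,0,0,0,0],[0.0059,-0.0166,0,0,0,0,0]]]'; python3 pin.py
```

```text
pin top z [0.0611 0.0616 0.0617 0.0618 0.0623 0.0627] 72 t 3.5 F [2.2 0.1 6.9] tcp [0.55   0.1406 0.0906] r,ang 0.0446 -2.062 58.96869909949601 0.21261536381447282
F along motion -1.85 radial -1.13
t: 4.0
tcp_pos: [0.5282, 0.2008, 0.0905]
tool_rot: [1.0, 0.0, -0.001, 0.001]
force: [-2.1, -4.4, 11.1]
finger_gap: 0.213
gripper_force: 59.7
pin top z [] 0 t 4.05 F [-1.4  5.5  8.6] tcp [0.5297 0.2032 0.0906] r,ang 0.0474 2.631 59.44906022865325 0.2112978366431208
F along motion 4.16 radial 3.92
```

```bash
python3 -m pendant '[[[0.0107,-0.0139,0,0,0,0,0],[0.0145,-0.0099,0,0,0,0,0],[0.0169,-0.0050,0,0,0,0,0],[0.0176,0.0005,0,0,0,0,0],[0.0166,0.0059,0,0,0,0,0]]]'; python3 pin.py
```

```text
t: 4.55
tcp_pos: [0.5899, 0.2215, 0.0906]
tool_rot: [1.0, 0.0, -0.001, -0.001]
force: [-2.5, 3.3, 9.2]
finger_gap: 0.208
gripper_force: 59.5
pin top z [0.3393 0.3412 0.3419 0.343  0.344  0.346 ] 80 t 4.6 F [ 1.6 -0.1  6.9] tcp [0.593  0.2197 0.0907] r,ang 0.0454 1.064 59.25409674877301 0.20772603810031254
F along motion 1.44 radial 0.72
```

```bash
sed -i 's/<.012)/<.012)\&(p[...,2]<.068)/' pin.py; python3 -m pendant '[[[0.0139,0.0107,0,0,0,0,0],[0.0099,0.0145,0,0,0,0,0],[0.0050,0.0169,0,0,0,0,0],[-0.0005,0.0176,0,0,0,0,0],[-0.0059,0.0166,0,0,0,0,0]]]'; python3 pin.py
```

```text
t: 5.1
tcp_pos: [0.6087, 0.1595, 0.0905]
tool_rot: [1.0, -0.001, 0.0, -0.002]
force: [-3.0, 6.2, 8.4]
finger_gap: 0.212
gripper_force: 59.5
pin top z [0.0614 0.0614 0.0617 0.062  0.062  0.0622] 74 t 5.15 F [-4.1 -1.8 11.6] tcp [0.6073 0.1572 0.0904] r,ang 0.0428 -0.56 59.80303765274584 0.20976025368632834
F along motion 3.71 radial -2.55
```

```bash
python3 -m pendant '[[[-0.0107,0.0139,0,0,0,0,0],[-0.0145,0.0099,0,0,0,0,0],[-0.0169,0.0050,0,0,0,0,0],[-0.0176,-0.0005,0,0,0,0,0],[-0.0166,-0.0059,0,0,0,0,0]]]'; python3 pin.py
```

```text
t: 5.65
tcp_pos: [0.5489, 0.141, 0.0906]
tool_rot: [1.0, -0.001, 0.003, -0.001]
force: [4.0, 6.3, 5.6]
finger_gap: 0.208
gripper_force: 59.2
pin top z [0.0517 0.0518 0.0522 0.0523 0.0527 0.0527] 55 t 5.7 F [-0.7  4.1  9.3] tcp [0.5464 0.1423 0.0904] r,ang 0.045 -2.148 59.6377991954796 0.2151214796511173
F along motion 2.81 radial -3.01
```

The pin has dropped from 62 to 52 mm, at most about 1.6 rad ago. Next I release and lift.

```bash
python3 -m pendant '[[[0,0,0,0,0,0,0.7],[0,0,0,0,0,0,0.7],[0,0,0,0,0,0,0.7],[0,0,0,0,0,0,0.7],[0,0,0,0,0,0,0.7],[0,0,-0.025,0,0,0,0.7],[0,0,-0.04,0,0,0,0.7],[0,0,-0.05,0,0,0,0.7],[0,0,-0.05,0,0,0,0.7],[0,0,-0.02,0,0,0,0.7],[0,0,0,0,0,0,0.7],[0,0,0,0,0,0,0.7],[0,0,0,0,0,0,0.7],[0,0,0,0,0,0,0.7]]]'; python3 pin.py
python3 - <<'E'
from look import *
s=snap("wrist","pics/w2.png");p,ok=pts(s)
m=(ok&(p[...,2]>.095)&(p[...,2]<.115)).astype(np.uint8)
n,l,st,c=cv2.connectedComponentsWithStats(m)
for i in range(1,n):
    if st[i,4]>50: print(c[i],np.median(p[l==i],0))
E
```

```text
t: 7.1
tcp_pos: [0.5464, 0.1403, 0.2351]
tool_rot: [1.0, -0.0, -0.002, 0.0]
force: [-0.3, 0.2, -1.1]
finger_gap: 0.698
gripper_force: 0.0
pin top z [0.0512 0.0517 0.0518 0.0519 0.0524 0.0528] 51 t 7.15 F [-0.2 -0.3 -0.3] tcp [0.5466 0.1403 0.2353] r,ang 0.0466 -2.123 0.0 0.7028535333404278
F along motion 0.01 radial 0.33
[274.98301486 194.95329087] [0.55105079 0.14229835 0.10617083]
```

View pics/w2.png

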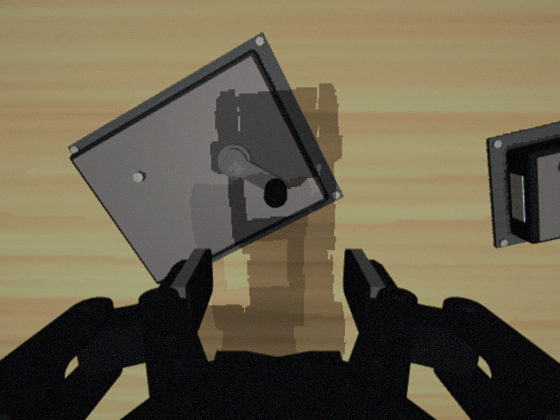

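The wrist view shows the knob at (275,192), free of the open fingers, and the pin at (139,177), lower than before (52 mm). The small cartridge was never approached.

```bash
python3 -c "from station import job; print(job.sign_off())"
```

```text
the job is handed in; nothing more can be done
None
```

I turned the larger cartridge's crank one full turn clockwise until its pin dropped to 52 mm, stopped about a quarter turn or less past that, let go and handed the job in; I never touched the smaller crank.

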